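# Kit the power-board repair into the four-bay caddy

## Robot

A 6-joint arm with a two-finger parallel gripper is mounted at the origin on the work surface. World frame = base frame: x ahead of the robot, y to its left, z up, the work surface at z = 0. Lengths are in mm, angles in degrees, forces in N, time in s.
With the tool pointing down it reaches from about 350 to 850 mm from the base axis. Payload 8.1 kg.
Tool frame: the origin (TCP) lies midway between the tips of the shut fingers; the grasp point (between the pads) lies 19 mm behind it; z points along the fingers, y is the direction in which the jaws open and shut (so a half turn about z gives the same grasp; the last joint's range is limited). The gripper opens to 85 mm and grips with 20 to 120 N. Pads are 22 mm wide; open, the fingers measure 114 mm over their backs; the gripper's body (76 mm by 85 mm) begins 54 mm behind the grasp point. The pads swing forward as they close: fully open they stand 13 mm farther back than shut.
Start: joints at [67.529, 7.471, 85.268, -0, 87.261, -4.893], TCP at [181.184, 571.994, 231.292] pointing down, gripper open.
Joint ranges: [-169.43, 169.43], [-51.17, 129.36], [1.28, 143.12], [-76.62, 256.62], [0, 156.53], [-152.29, 152.29]. Speed limits (degrees/s): [136.94, 136.94, 159.86, 180, 180, 180].

## Interface

Orientations are given as [roll, pitch, yaw] about the fixed x, y, z axes, in that order (R = Rz(yaw) Ry(pitch) Rx(roll)).
In Python, from bench import telemetry, snapshot, camera_params, job gives the robot as it stands. The module is installed in compiled form; this text tells all that it offers.
- The arm moves only by the shell command python3 -m jog 'ROWS' [FORCE]. ROWS is JSON, a list that holds one entry, the list of rows, each a list of 7 numbers: the shift along the tool's x, y, z in units of 50 mm (1.0 is 50 mm), then the turn, a rotation vector about the tool's x, y, z in units of 2 pi rad (1.0 is 2 pi rad), then the opening, from 0 (shut) to 1 (fully open). In form: [[[dx, dy, dz, rx, ry, rz, claw], ...]]. A call has 1 to 12 rows; each row shifts and turns the commanded pose from where the row before left it, along the tool's axes as they then stand; what a row does not reach is not made up. A row lasts 1/8 s, in which the tool goes at most 62.5 mm and 10.7 degrees, less where a joint would pass 70% of its speed; a pose out of reach is approached as far as the arm can. A call with a number of a shift or a turn outside -1 to 1 is refused whole. A call with a gripper value outside its range is refused whole. The fingers move at their own pace and stop on an object; FORCE is the grip in N (left out, the last holds). Time passes only in rows, so rows that do not move let the fingers close. It gives the time, the measured TCP pose, the force and the opening at its end, in the units of the state.
- telemetry.sense(): the state, without advancing time (a new reading comes with each control period).
- snapshot(name): name is "scene" or "side" or "wrist"; returns (picture, depth): 384x512x3 uint8, red, green, blue; 384x512 float32, mm along the optical axis (not along the pixel's ray), 0 where there is no reading.
- camera_params(name): a dict with "K" (3x3 intrinsics, pixels), "extrinsics" (4x4, takes a point from camera to world coordinates). Camera axes: x right, y down, z forward; pixel columns grow to the right and rows downward; lengths in mm; the calibration is good to about 2 mm. A picture is of the moment at which its call begins: read the wrist's pose just before it. camera_params takes no time and is no camera call; for the wrist camera it gives the pose at the moment of the call.
- job.hand_in(): hands the job in, once; it reports no verdict.
The state is a dict: "time": time; "joint_pos": joint angles; "qd": joint speeds; "joint_efforts": joint torques, N m; "tool_pos": TCP position; "tcp_rot": TCP orientation; "ft_force": force on the tool from outside, world axes, zero at the start; "wrist_torque": the same for the moment, N m; "finger_gap": finger opening in mm.
Only numpy, scipy, OpenCV 4.12 (cv2) and the standard library are available. Lean on these libraries where they do the work, as an engineer would, in place of code of your own. Each camera call takes 0.05 s, during which the arm holds its last target. There are 200 camera calls.

## Task

Gather the parts for the power-board repair into the black four-bay caddy, each set down the way up it stands now, flat on the floor of its own bay: the blue capacitor in the bay with the blue liner, the green-lidded flux jar in the green one, the yellow-taped transformer in the yellow one and the bare aluminium heat sink in the red one. The black capacitor and the white-lidded jar belong to another job: leave them standing where they are.

Things in the scene. Friction and masses are not known exactly. Their poses are not given: they have to be found in the camera images.
- capacitor_blue: can capacitor standing upright, bright blue sleeve (sides and top) with a small silver disc in the middle of the top and a thin white stripe down the side: cylinder 35 mm in diameter, 46 mm tall, 45 to 80 g. Origin at the centre of its underside, z up
- jar_green: small amber flux jar with a green ribbed lid: 38 mm in diameter up to 24 mm, lid 40 mm in diameter from there to its top at 38 mm, about 50 to 90 g. Closed. Origin at the centre of its underside, z up
- transformer: small transformer, 36 mm (its x) by 32 mm (its y), 32 mm tall, 65 to 120 g: black foot 6 mm thick, above it a yellow-taped winding (24 mm in x, 32 mm in y, up to 28 mm high) and a dark grey core bar (36 mm in x, 12 mm in y, up to the top). Best gripped across y, on the yellow. Origin at the centre of its underside, z up
- heat_sink: bare aluminium heat sink, 40 x 40 mm, 30 mm tall: flat base 6 mm thick, six upright fins running along its x, the outer ones flush with the sides at y = +-20 mm. Gripped across y or x. 50 to 95 g. Origin at the centre of its underside, z up
- capacitor_black: look-alike, to be left: the same capacitor but with a black sleeve, 35 mm in diameter, 46 mm tall. Origin at the centre of its underside, z up. All six loose things listed start upright on the table (z = 0), at least 85 mm apart centre to centre
- jar_white: look-alike, to be left: the same flux jar but with a white lid, 40 mm in diameter, 38 mm tall. Origin at the centre of its underside, z up. The unlisted small things lying among the listed ones (boards, screw dish, tweezers) are all under 12 mm high
- liner_blue: blue square liner, 70 x 70 x 2 mm, on the floor of one bay of the fixed black caddy. Origin at the centre of its underside, top face 2 mm above that and 6 mm above the table; x, y along the bay walls, z up. The caddy is 156 mm square with 2 x 2 bays, centres about 76 mm apart.
- liner_green: green square liner, 70 x 70 x 2 mm, on the floor of one bay of the fixed black caddy. Origin at the centre of its underside, top face 2 mm above that and 6 mm above the table; x, y along the bay walls, z up. Each bay is about 72 mm square inside.
- liner_yellow: yellow square liner, 70 x 70 x 2 mm, on the floor of one bay of the fixed black caddy. Origin at the centre of its underside, top face 2 mm above that and 6 mm above the table; x, y along the bay walls, z up. The bay walls are 4 mm thick and their tops 14 mm above the table.
- liner_red: red square liner, 70 x 70 x 2 mm, on the floor of one bay of the fixed black caddy. Origin at the centre of its underside, top face 2 mm above that and 6 mm above the table; x, y along the bay walls, z up. The caddy's place and yaw, and which bay has which liner, vary.
Mind the look-alikes: they are no part of the job. What is meant by the jar_green is not pink, and is the larger of those in its own colour.

How it is judged:
By the outcome, as a careful person would: the job done as asked, in the order asked, and still so for the second after the job is handed in, with the robot touching nothing.
It also fails if it takes over 93 s, if anything falls off the work surface, if the arm or the gripper's body presses on something with over 40 N, if the wrist force passes 120 N, or if a joint passes its speed limit or range.

## Working session

There is one attempt and no reset: what is moved stays moved. The work goes in short steps, Python scripts to look and compute and a shell command to move; the robot and the scene stay as the last step left them, time stands still between calls to the robot, and variables do not carry over. Pictures are saved under pics/ and viewed, about 12 in all and at most 16, crops included, and the job is handed in when it is done.

```bash
mkdir -p pics; cat > h.py <<'E'
import numpy as np, cv2
from bench import telemetry, snapshot, camera_params, job
def snap(n,f):
    p=camera_params(n); rgb,d=snapshot(n)
    cv2.imwrite(f'pics/{f}.png',cv2.cvtColor(rgb,cv2.COLOR_RGB2BGR)); np.savez(f'pics/{f}.npz',rgb=rgb,d=d,K=p['K'],E=p['extrinsics'])
    return rgb,d,np.array(p['K']),np.array(p['extrinsics'])
def cloud(d,K,E):
    v,u=np.mgrid[:d.shape[0],:d.shape[1]]
    P=np.stack([(u-K[0,2])/K[0,0]*d,(v-K[1,2])/K[1,1]*d,d],-1)
    return P@E[:3,:3].T+E[:3,3]
def ray(u,v,z,K,E):
    r=E[:3,:3]@np.array([(u-K[0,2])/K[0,0],(v-K[1,2])/K[1,1],1]); o=E[:3,3]
    return o+r*(z-o[2])/r[2]
E
python3 - <<'E'
from h import *
s=telemetry.sense(); print(s['time'],s['tool_pos'],s['tcp_rot'],s['finger_gap'],s['ft_force'])
ims=[]
for n in ['scene','side','wrist']:
    rgb,d,K,E=snap(n,n+'0'); print(n,E[:3,3].round(),E[:3,2].round(2),K[0,0]); ims.append(rgb)
E
```

```text
0.0 [180.95725227 571.46169749 230.24303177] [-1.79891340e+02 -9.86789260e-03  1.62420898e+02] 85.2693129965595 [ 0.17366607 -0.40145199 -0.17214896]
scene [984. 159. 882.] [-0.51 -0.17 -0.84] 364.4880563267056
side [  29. -529.  791.] [ 0.47  0.5  -0.73] 470.96995035704333
wrist [104. 595. 374.] [ 0.3  -0.1  -0.95] 307.43493426190474
```

View pics/scene0.png

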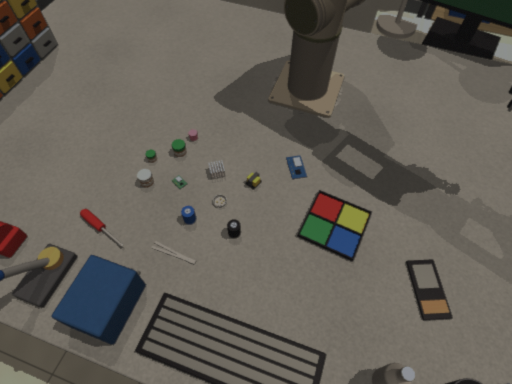

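View pics/side0.png

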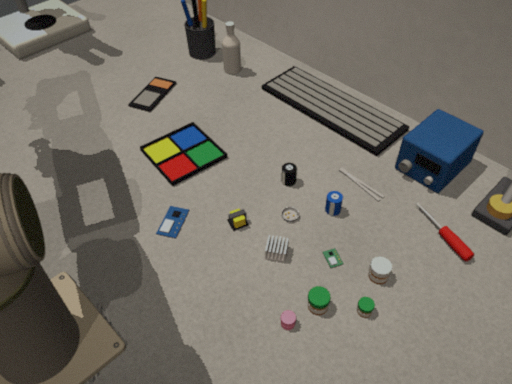

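The scene view shows the caddy at (335,225) with red, yellow, green and blue liners. The blue capacitor is at (189,214), the black one at (234,228), the transformer at (254,180), the heat sink at (216,169), the white jar at (145,177) and the large green jar at (178,147). A smaller green jar at (151,155) and a pink one at (193,135) are decoys. Next I'll measure these in both views.

```bash
cat > meas.py <<'E'
from h import *
# name: (hsv lo, hi, plane z)
C={'blue':((105,140,60),(125,255,255)),'green':((50,120,40),(85,255,255)),'yellow':((22,120,80),(34,255,255)),'red':((0,150,80),(6,255,255)),'white':((0,0,185),(179,40,255))}
for n in ['scene','side']:
    f=np.load(f'pics/{n}0.npz'); rgb,d,K,E=f['rgb'],f['d'],f['K'],f['E']; P=cloud(d,K,E); hsv=cv2.cvtColor(rgb,cv2.COLOR_RGB2HSV)
    for c,(lo,hi) in C.items():
        m=cv2.inRange(hsv,lo,hi); k,l,st,ce=cv2.connectedComponentsWithStats(m)
        for i in range(1,k):
            if st[i,4]<12: continue
            p=P[l==i]; med=np.median(p,0)
            if not(150<np.hypot(med[0],med[1])<950) : continue
            t=np.percentile(p[:,2],90); q=p[p[:,2]>t-4]
            print(n,c,ce[i].round(),st[i,4],'med',med.round(),'top z %.0f'%t,'ctr of top',((q.min(0)+q.max(0))/2)[:2].round(1),'ext',np.ptp(q,0).round()[:2])
    # everything taller than 20 mm within the area
    z=((P[...,2]>20)&(P[...,2]<60)&(d>0)).astype(np.uint8); k,l,st,ce=cv2.connectedComponentsWithStats(z)
    for i in range(1,k):
        p=P[l==i]
        if 30<st[i,4]<1500:
            t=np.percentile(p[:,2],90); q=p[p[:,2]>t-5]; print(n,'tall',ce[i].round(),st[i,4],'top %.0f'%t,((q.min(0)+q.max(0))/2)[:2].round(1),np.ptp(q,0)[:2].round())
E
python3 meas.py
```

```text
scene blue [293. 166.] 20 med [337.  55.   3.] top z 5 ctr of top [333.7  53.5] ext [34. 29.]
scene blue [300. 173.] 40 med [357.  82.   3.] top z 5 ctr of top [352.9  79.6] ext [37. 29.]
scene blue [188. 212.] 71 med [ 608. -154.   45.] top z 47 ctr of top [786.9  -6.8] ext [393. 332.]
scene blue [343. 241.] 636 med [526. 249.   6.] top z 8 ctr of top [736.4 222.6] ext [494. 127.]
scene blue [ 94. 295.] 3437 med [ 885. -234.  100.] top z 101 ctr of top [895.2 -66.8] ext [177. 452.]
scene green [178. 145.] 104 med [ 407. -284.   38.] top z 40 ctr of top [ 405.5 -284.7] ext [36. 38.]
scene green [150. 154.] 51 med [ 459. -351.   27.] top z 29 ctr of top [ 457.5 -350.8] ext [25. 25.]
scene green [316. 229.] 606 med [517. 173.   6.] top z 8 ctr of top [731.8 172.4] ext [504.  75.]
scene yellow [32.  3.] 33 med [ 125. -937.  179.] top z 187 ctr of top [ 552.2 -388.5] ext [ 863. 1096.]
scene yellow [250. 176.] 16 med [431. -49.  29.] top z 30 ctr of top [430.1 -48.8] ext [19. 10.]
scene yellow [256. 180.] 41 med [438. -27.  27.] top z 29 ctr of top [436.4 -28.5] ext [23. 15.]
scene yellow
[... 3380 characters left out ...]
de tall [458. 242.] 321 top 26 [ 700.  -399.6] [40. 78.]
side tall [268. 244.] 38 top 31 [ 428.3 -138.1] [30. 22.]
side tall [271. 245.] 36 top 30 [ 429.9 -146.1] [32. 22.]
side tall [275. 245.] 40 top 31 [ 435.  -151.3] [34. 25.]
side tall [279. 245.] 35 top 31 [ 439.5 -157.1] [33. 22.]
side tall [282. 247.] 35 top 31 [ 442.8 -164.1] [32. 22.]
side tall [286. 247.] 39 top 31 [ 447.8 -169.7] [33. 23.]
side tall [381. 268.] 392 top 39 [ 536.8 -330.2] [39. 40.]
side tall [319. 298.] 436 top 39 [ 404.9 -289.8] [40. 41.]
side tall [366. 305.] 216 top 29 [ 458.  -356.7] [30. 29.]
side tall [288. 318.] 187 top 27 [ 340.3 -275.2] [27. 28.]
side tall [ 49. 361.] 1129 top 56 [  3.3 -44. ] [131.  56.]
```

View pics/wrist0.png

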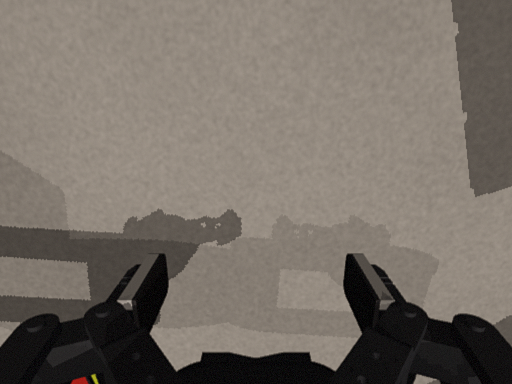

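```bash
cat > plan.py <<'E'
# plan.py x y z jaw : total shift (units) in the present tool axes, and rz for the turn
import sys; from h import *
from scipy.spatial.transform import Rotation as R
s=telemetry.sense(); x,y,z,j=map(float,sys.argv[1:5])
r=R.from_euler('xyz',s['tcp_rot'],degrees=True); p=np.array(s['tool_pos'])
D=np.array([x,y,z])-p; u=r.as_matrix().T@D/50
t=R.from_euler('xyz',[180,0,j+90],degrees=True); rv=(r.inv()*t).as_rotvec()/(2*np.pi)
print('t %.2f'%s['time'],'at',p.round(1),'rot',np.round(s['tcp_rot'],1),'gap %.1f'%s['finger_gap'],'F',np.round(s['ft_force'],1))
print('shift units',u.round(3),'len mm %.0f'%np.linalg.norm(D),'turn',rv.round(4),'rows>=%.1f'%max(np.linalg.norm(D)/62.5,abs(u).max(),abs(rv).max()*360/10.7))
E
python3 plan.py 604 -160 110 75
```

```text
t 0.15 at [181.  571.6 230.4] rot [-179.9   -0.   162.4] gap 85.5 F [-0.6 -0.2 -1. ]
shift units [-12.484 -11.39    2.425] len mm 854 turn [-0.0002 -0.     -0.0072] rows>=13.7
```

```bash
python3 -m jog '[[[-0.4,-0.36,0.08,0,0,0,1],[-0.78,-0.71,0.152,0,0,0,1],[-0.78,-0.71,0.152,0,0,0,1],[-0.78,-0.71,0.152,0,0,0,1],[-0.78,-0.71,0.152,0,0,0,1],[-0.78,-0.71,0.152,0,0,0,1],[-0.78,-0.71,0.152,0,0,0,1],[-0.78,-0.71,0.152,0,0,0,1],[-0.78,-0.71,0.152,0,0,0,1],[-0.78,-0.71,0.152,0,0,0,1],[-0.78,-0.71,0.152,0,0,0,1],[-0.78,-0.71,0.152,0,0,0,1]]]' 40; python3 plan.py 604 -160 110 75
```

```text
time: 1.65
tool_pos: [486.4, 45.3, 143.4]
tcp_rot: [180.0, 0.0, 162.4]
ft_force: [0.5, -0.0, 1.0]
finger_gap: 85.5
t 1.65 at [486.4  45.3 143.4] rot [180.    0.  162.4] gap 85.5 F [ 0.5 -0.   1. ]
shift units [-3.482 -3.203  0.669] len mm 239 turn [ 0.      0.     -0.0072] rows>=3.8
```

```bash
python3 -m jog '[[[-0.78,-0.71,0.15,0,0,0,1],[-0.78,-0.71,0.15,0,0,0,1],[-0.78,-0.71,0.15,0,0,0,1],[-0.78,-0.71,0.15,0,0,0,1],[-0.37,-0.35,0.07,0,0,-0.0072,1],[0,0,0,0,0,0,1]]]'; python3 plan.py 604 -160 110 75
python3 - <<'E'
from h import *
rgb,d,K,E=snap('wrist','w1'); s=telemetry.sense(); P=cloud(d,K,E)
z=((P[...,2]>38)&(P[...,2]<52)&(d>0)).astype(np.uint8); k,l,st,ce=cv2.connectedComponentsWithStats(z)
for i in range(1,k):
    if st[i,4]>60: q=P[l==i]; print(ce[i].round(),st[i,4],((q.min(0)+q.max(0))/2).round(1),np.ptp(q,0).round())
E
```

```text
time: 2.4
tool_pos: [603.9, -159.5, 109.1]
tcp_rot: [-180.0, -0.1, 164.9]
ft_force: [-0.4, -0.7, -0.9]
finger_gap: 85.4
t 2.40 at [ 603.9 -159.5  109.1] rot [-1.800e+02 -1.000e-01  1.649e+02] gap 85.4 F [-0.4 -0.7 -0.9]
shift units [-0.005 -0.009 -0.017] len mm 1 turn [-0.     -0.0002 -0.0003] rows>=0.0
[430. 161.] 2188 [600.7 -33.7  43.6] [35. 35. 11.]
[ 14. 182.] 1340 [ 538.1 -325.9   39.4] [39. 33.  3.]
[254. 210.] 1769 [ 604.7 -161.8   43.2] [35. 35. 10.]
```

View pics/w1.png

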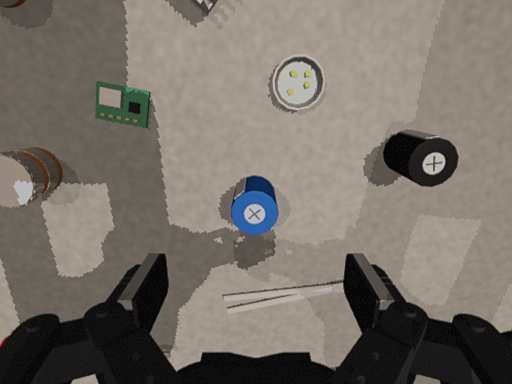

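The wrist view has the blue capacitor at pixel (254,212), which puts it at (604.7, -161.8). That agrees with the two fixed views, and the fingers are clear of it.

```bash
python3 -m jog '[[[0,-0.04,0.6,0,0,0,1],[0,0,0.8,0,0,0,1],[0,0,0.5,0,0,0,1],[0,0,0.08,0,0,0,1],[0,0,0,0,0,0,0],[0,0,0,0,0,0,0],[0,0,0,0,0,0,0],[0,0,0,0,0,0,0],[0,0,0,0,0,0,0]]]' 40; python3 plan.py 529 249 80 82.8
```

```text
time: 3.58
tool_pos: [604.8, -160.0, 13.0]
tcp_rot: [180.0, 0.2, 165.0]
ft_force: [-1.8, 1.3, 5.7]
finger_gap: 33.9
t 3.58 at [ 604.8 -160.    13. ] rot [180.    0.2 165. ] gap 33.9 F [-1.8  1.3  5.7]
shift units [ 3.576  7.51  -1.35 ] len mm 421 turn [-0.      0.0004 -0.0216] rows>=7.5
```

```bash
python3 -m jog '[[[0,0,-0.6,0,0,0,0],[0,0,-0.8,0,0,0,0],[0.36,0.75,0,0,0,0,0],[0.36,0.75,0,0,0,0,0],[0.36,0.75,0,0,0,0,0],[0.36,0.75,0,0,0,0,0],[0.36,0.75,0,0,0,0,0],[0.36,0.75,0,0,0,0,0],[0.36,0.75,0,0,0,0,0],[0.36,0.75,0,0,0,0,0],[0.36,0.75,0,0,0,0,0],[0.34,0.76,0,0,0,-0.0216,0]]]'; python3 plan.py 529 248.7 18 82.8
python3 - <<'E'
from h import *
for n in ['scene','side']:
    rgb,d,K,E=snap(n,n+'1'); P=cloud(d,K,E)
rgb,d,K,E=snap('wrist','w2')
s=telemetry.sense();print(s['tool_pos'],s['ft_force'],s['finger_gap'])
a=cv2.imread('pics/side1.png')[60:260,60:360]; b=cv2.imread('pics/w2.png')
cv2.imwrite('pics/v2.png',np.hstack([cv2.resize(a,(450,300)),cv2.resize(b,(350,300))]))
E
```

```text
time: 5.08
tool_pos: [527.4, 250.6, 81.5]
tcp_rot: [180.0, 0.0, 172.9]
ft_force: [0.4, 0.0, -0.9]
finger_gap: 34.2
t 5.08 at [527.4 250.6  81.5] rot [180.    0.  172.9] gap 34.2 F [ 0.4  0.  -0.9]
shift units [-0.036 -0.034  1.271] len mm 64 turn [0.     0.0001 0.0003] rows>=1.3
[527.27395217 251.05535011  81.48063407] [-6.62021035e-01 -5.78093653e-04 -1.01872705e+00] 33.679387524971176
```

View pics/v2.png

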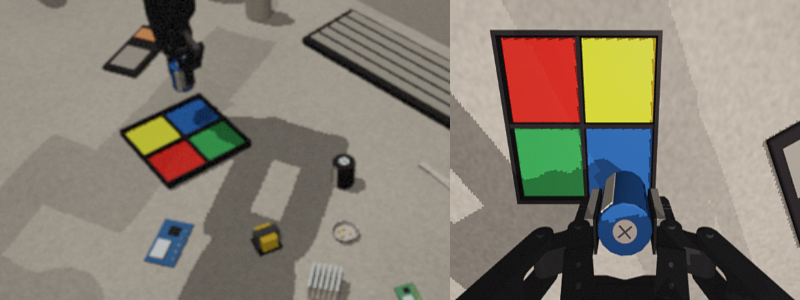

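The capacitor is held upright between the pads above the blue bay. The wrist picture shows all four liners, so I'll refine their positions and read the height of the capacitor's top.

```bash
python3 - <<'E'
from h import *
f=np.load('pics/w2.npz'); rgb,d,K,E=f['rgb'],f['d'],f['K'],f['E']; P=cloud(d,K,E); hsv=cv2.cvtColor(rgb,cv2.COLOR_RGB2HSV)
for c,lo,hi in [('red',(0,150,60),(6,255,255)),('yellow',(22,120,60),(34,255,255)),('green',(50,90,30),(85,255,255)),('blue',(105,120,40),(125,255,255))]:
    m=(cv2.inRange(hsv,lo,hi)>0)&(P[...,2]<12)&(P[...,2]>0)
    q=np.array([ray(u,v,6,K,E) for v,u in np.argwhere(m)])[:,:2].astype(np.float32); r=cv2.minAreaRect(q); print(c,np.round(r[0],1),np.round(r[1],1),round(r[2],1),'z',np.median(P[m][:,2]).round(1))
t=(cv2.inRange(hsv,(105,120,60),(125,255,255))>0)&(P[...,2]>90); z=P[t][:,2]; print('cap top z',np.percentile(z,[50,90,97]), t.sum(), np.median(P[t&(P[...,2]>np.percentile(z,90)-3)],0))
E
```

```text
red [444.7 178.7] [70.9 70.8] 83.2 z 7.0
yellow [453.7 254.6] [71.4 70.9] 83.2 z 7.0
green [521.3 169.2] [70.8 70.2] 83.2 z 7.0
blue [530.4 245.4] [71.5 70.3] 83.2 z 7.0
cap top z [114.35802938 115.26327372 115.69855851] 4595 [523.96995614 252.62397452 114.60224152]
```

```bash
python3 -m jog '[[[-0.05,-0.07,0.5,0,0,0,0],[0,0,0.5,0,0,0,0],[0,0,0.2,0,0,0,0],[0,0,0.04,0,0,0,0],[0,0,0,0,0,0,0]]]'; python3 plan.py 529.7 247 18 82.8
```

```text
time: 5.85
tool_pos: [530.3, 245.2, 19.8]
tcp_rot: [180.0, 0.0, 172.7]
ft_force: [0.2, -0.2, -0.2]
finger_gap: 33.9
t 5.85 at [530.3 245.2  19.8] rot [180.    0.  172.7] gap 33.9 F [ 0.2 -0.2 -0.2]
shift units [0.016 0.034 0.036] len mm 3 turn [ 0.      0.0001 -0.0002] rows>=0.0
```

```bash
python3 -m jog '[[[0,0,0.03,0,0,0,0],[0,0,0,0,0,0,0]]]';  python3 -m jog '[[[0,0,0.02,0,0,0,0],[0,0,0,0,0,0,0]]]'
```

```text
time: 6.1
tool_pos: [530.5, 245.6, 19.0]
tcp_rot: [180.0, 0.1, 172.8]
ft_force: [-1.9, -1.2, 5.1]
finger_gap: 34.1
time: 6.35
tool_pos: [530.6, 245.6, 19.0]
tcp_rot: [180.0, 0.1, 172.8]
ft_force: [-6.4, -3.6, 14.2]
finger_gap: 34.0
```

Contact came at TCP z 19.0, which is the grasp height plus 6 mm as expected. Next I'll release, rise, and work out the way to the green jar.

```bash
python3 -m jog '[[[0,0,0,0,0,0,0.68],[0,0,0,0,0,0,0.68],[0,0,-0.5,0,0,0,0.7],[0,0,-0.9,0,0,0,0.7]]]'; python3 plan.py 405 -289 90 82.8
python3 - <<'E'
from h import *
for n in ['scene','side']:
    rgb,d,K,E=snap(n,n+'2')
E
```

```text
time: 6.85
tool_pos: [527.7, 244.8, 84.9]
tcp_rot: [-179.9, -0.3, 172.8]
ft_force: [0.6, -1.1, 0.7]
finger_gap: 59.5
t 6.85 at [527.7 244.8  84.9] rot [-179.9   -0.3  172.8] gap 59.5 F [ 0.6 -1.1  0.7]
shift units [  1.095 -10.9    -0.071] len mm 548 turn [-0.0004 -0.0007 -0.    ] rows>=10.9
```

```bash
python3 -m jog '[[[0.05,-0.5,0,0,0,0,0.7],[0.09,-0.95,0,0,0,0,1],[0.1,-0.95,0,0,0,0,1],[0.1,-0.95,0,0,0,0,1],[0.1,-0.95,0,0,0,0,1],[0.1,-0.95,0,0,0,0,1],[0.1,-0.95,0,0,0,0,1],[0.1,-0.95,0,0,0,0,1],[0.1,-0.95,0,0,0,0,1],[0.1,-0.95,0,0,0,0,1],[0.1,-0.95,0,0,0,0,0.8],[0.06,-0.9,0,0,0,0,0.8]]]'
cat > wm.py <<'E'
import sys; from h import *
rgb,d,K,E=snap('wrist',sys.argv[1]); s=telemetry.sense(); lo,hi=float(sys.argv[2]),float(sys.argv[3]); P=cloud(d,K,E)
z=((P[...,2]>lo)&(P[...,2]<hi)&(d>0)).astype(np.uint8); k,l,st,ce=cv2.connectedComponentsWithStats(z)
for i in range(1,k):
    if st[i,4]>80:
        q=P[l==i]; r=cv2.minAreaRect(q[:,:2].astype(np.float32)); print(ce[i].round(),st[i,4],((q.min(0)+q.max(0))/2).round(1),np.ptp(q,0).round(),'rect',np.round(r[0],1),np.round(r[1],1),round(r[2],1))
a=cv2.imread('pics/%s.png'%sys.argv[1]); b=cv2.imread('pics/side2.png')[60:260,60:360]
cv2.imwrite('pics/v_%s.png'%sys.argv[1],np.hstack([a,cv2.copyMakeBorder(cv2.resize(b,(288,192)),0,192,0,0,0)]))
E
python3 wm.py w3 30 42; python3 plan.py 405 -289 10 82.8
```

```text
time: 8.45
tool_pos: [406.1, -289.8, 86.4]
tcp_rot: [-180.0, 0.0, 172.8]
ft_force: [0.9, 0.0, -0.6]
finger_gap: 68.6
[257. 215.] 2733 [ 405.3 -289.7   35.5] [42. 41. 11.] rect [ 405.1 -289.7] [40.6 40.8] 66.6
[475. 215.] 246 [ 425.8 -138.4   31.5] [34. 24.  3.] rect [ 426.2 -138.6] [41.   3.5] 34.3
[465. 222.] 231 [ 430.1 -144.6   31.6] [34. 25.  3.] rect [ 430.4 -144.8] [41.4  3.4] 33.8
[456. 229.] 226 [ 434.4 -150.5   31.5] [35. 25.  3.] rect [ 434.8 -150.7] [40.6  3.4] 34.1
[447. 234.] 221 [ 438.4 -156.9   31.4] [34. 25.  3.] rect [ 438.5 -157.1] [41.1  3.4] 34.3
[438. 241.] 216 [ 442.8 -162.9   31.3] [35. 25.  3.] rect [ 443.  -162.8] [41.1  3.2] 34.4
[429. 246.] 201 [ 446.8 -168.9   31.5] [35. 24.  3.] rect [ 447.1 -169. ] [40.6  3.1] 34.1
[230. 350.] 203 [ 522.8 -326.3   33.6] [14. 31.  7.] rect [ 520.9 -325.1] [32.5  8.9] 73.3
t 8.50 at [ 405.3 -294.5   86.9] rot [-179.8    0.   172.7] gap 68.0 F [-3.9 -2.1  0.7]
shift units [0.021 0.114 1.539] len mm 77 turn [-0.0006  0.0001 -0.0003] rows>=1.5
```

View pics/v_w3.png

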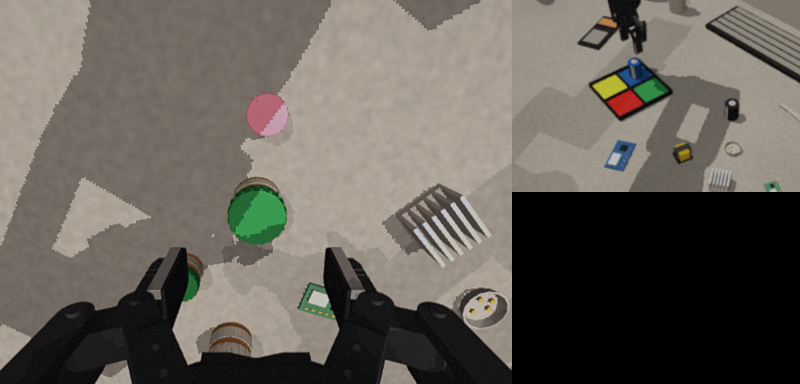

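The blue capacitor stands upright in its bay, seen in the inset at (634,68). The large green jar is centred at pixel (257,215), at (405.2, -289.7). The small green and pink jars are clear of both fingers. The heat sink is centred at (436.7, -154), with its fins at 34°.

```bash
python3 -m jog '[[[0,0,0.3,0,0,0,0.8],[0,0,0.6,0,0,0,0.8],[0,0,0.53,0,0,0,0.8],[0,0,0.1,0,0,0,0.8],[0,0,0,0,0,0,0.8],[0,0,0,0,0,0,0],[0,0,0,0,0,0,0],[0,0,0,0,0,0,0],[0,0,0,0,0,0,0]]]'; python3 plan.py 520.3 172 75 82.8
```

```text
time: 9.62
tool_pos: [407.7, -288.9, 11.6]
tcp_rot: [-179.9, 0.1, 172.8]
ft_force: [-0.5, 0.7, 6.3]
finger_gap: 38.5
t 9.62 at [ 407.7 -288.9   11.6] rot [-1.799e+02  1.000e-01  1.728e+02] gap 38.5 F [-0.5  0.7  6.3]
shift units [-1.079  9.426 -1.275] len mm 479 turn [-0.0002  0.0003 -0.    ] rows>=9.4
```

```bash
python3 -m jog '[[[0,0,-0.5,0,0,0,0],[0,0.3,-0.8,0,0,0,0],[-0.11,0.9,0,0,0,0,0],[-0.11,0.92,0,0,0,0,0],[-0.11,0.92,0,0,0,0,0],[-0.11,0.92,0,0,0,0,0],[-0.11,0.92,0,0,0,0,0],[-0.11,0.92,0,0,0,0,0],[-0.11,0.92,0,0,0,0,0],[-0.11,0.92,0,0,0,0,0],[-0.1,0.92,0,0,0,0,0],[-0.1,0.87,0,0,0,0,0]]]'; python3 -m jog '[[[0,0,0,0,0,0,0],[0,0,0,0,0,0,0]]]'; python3 plan.py 520.3 172 17.8 82.8
```

```text
time: 11.12
tool_pos: [520.0, 174.4, 75.7]
tcp_rot: [180.0, 0.1, 172.8]
ft_force: [0.3, -0.9, -0.3]
finger_gap: 38.6
time: 11.38
tool_pos: [519.4, 172.6, 75.2]
tcp_rot: [-180.0, -0.0, 172.8]
ft_force: [0.1, -0.2, -0.6]
finger_gap: 38.6
t 11.38 at [519.4 172.6  75.2] rot [-180.    -0.   172.8] gap 38.6 F [ 0.1 -0.2 -0.6]
shift units [-0.02  -0.009  1.148] len mm 57 turn [-0.0001 -0.      0.0001] rows>=1.1
```

```bash
python3 -m jog '[[[-0.02,0,0.5,0,0,0,0],[0,0,0.5,0,0,0,0],[0,0,0.1,0,0,0,0],[0,0,0.02,0,0,0,0],[0,0,0,0,0,0,0]]]';  python3 -m jog '[[[0,0,0.02,0,0,0,0],[0,0,0,0,0,0,0]]]'
```

```text
time: 12.0
tool_pos: [521.4, 172.5, 20.4]
tcp_rot: [180.0, 0.1, 172.8]
ft_force: [0.3, -0.0, -1.6]
finger_gap: 38.6
time: 12.25
tool_pos: [520.9, 172.7, 18.7]
tcp_rot: [180.0, 0.0, 172.8]
ft_force: [-0.6, -0.5, -0.1]
finger_gap: 38.6
```

```bash
python3 -m jog '[[[0,0,0.02,0,0,0,0],[0,0,0,0,0,0,0]]]';  python3 -m jog '[[[0,0,0.02,0,0,0,0],[0,0,0,0,0,0,0]]]'
```

```text
time: 12.5
tool_pos: [520.8, 172.7, 17.7]
tcp_rot: [180.0, 0.0, 172.8]
ft_force: [-2.0, -0.1, 3.5]
finger_gap: 38.9
time: 12.75
tool_pos: [520.9, 172.8, 17.6]
tcp_rot: [180.0, 0.0, 172.8]
ft_force: [-7.2, -1.7, 14.4]
finger_gap: 38.3
```

```bash
python3 -m jog '[[[0,0,0,0,0,0,0.7],[0,0,0,0,0,0,0.7],[0,0,-0.5,0,0,0,0.7],[0,0,-0.9,0,0,0,0.7]]]'; python3 plan.py 434 -41 85 71.6
```

```text
time: 13.25
tool_pos: [518.4, 172.1, 84.4]
tcp_rot: [-179.9, -0.3, 172.8]
ft_force: [1.1, 0.1, -0.6]
finger_gap: 59.8
t 13.25 at [518.4 172.1  84.4] rot [-179.9   -0.3  172.8] gap 59.8 F [ 1.1  0.1 -0.6]
shift units [ 1.139e+00 -4.440e+00  2.000e-03] len mm 229 turn [-0.0004 -0.0008  0.0311] rows>=4.4
```

```bash
python3 -m jog '[[[0.23,-0.89,0,0,0,0,0.8],[0.23,-0.89,0,0,0,0,0.8],[0.23,-0.89,0,0,0,0,0.8],[0.23,-0.89,0,0,0,0,0.8],[0.22,-0.88,0,0,0,0.015,0.8],[0,0,0,0,0,0.016,0.8],[0,0,0,0,0,0,0.8]]]'
python3 - <<'E'
from h import *
snap('side','side2')
E
python3 wm.py w4 20 36; python3 plan.py 434 -41 5 71.6
python3 - <<'E'
from h import *
f=np.load('pics/w4.npz'); rgb,d,K,E=f['rgb'],f['d'],f['K'],f['E']; P=cloud(d,K,E); hsv=cv2.cvtColor(rgb,cv2.COLOR_RGB2HSV)
m=(cv2.inRange(hsv,(22,120,60),(34,255,255))>0)&(P[...,2]>25)&(P[...,2]<33)
k,l,st,ce=cv2.connectedComponentsWithStats(m.astype(np.uint8))
c=[P[l==i].mean(0) for i in range(1,k) if st[i,4]>60 and np.hypot(*(P[l==i].mean(0)[:2]-[434,-41]))<40]; print(np.round(c,1))
q=P[m&(np.hypot(P[...,0]-434,P[...,1]+41)<40)]; print('winding top',[np.round(a,1) for a in cv2.minAreaRect(q[:,:2].astype(np.float32))])
E
```

```text
time: 14.12
tool_pos: [435.9, -40.9, 86.1]
tcp_rot: [180.0, -0.0, 161.6]
ft_force: [-0.3, 0.8, 0.7]
finger_gap: 68.3
[255. 209.] 1879 [433.8 -40.6  27.5] [38. 36. 15.] rect [433.8 -40.6] [31.9 36.5] 70.5
[113. 256.] 3097 [ 436.7 -153.3   26.5] [55. 55. 13.] rect [ 436.8 -153.5] [40.3 41.9] 34.1
t 14.22 at [436.1 -40.3  86.1] rot [180.   -0.  161.8] gap 68.2 F [ 0.3 -0.1  0.1]
shift units [ 0.036 -0.027  1.622] len mm 81 turn [ 0.     -0.      0.0005] rows>=1.6
[[429.3 -50.9  28.8]
 [436.5 -30.   28.8]]
winding top [array([433.7, -40.7]), array([31.8, 24. ]), np.float64(70.4)]
```

View pics/v_w4.png

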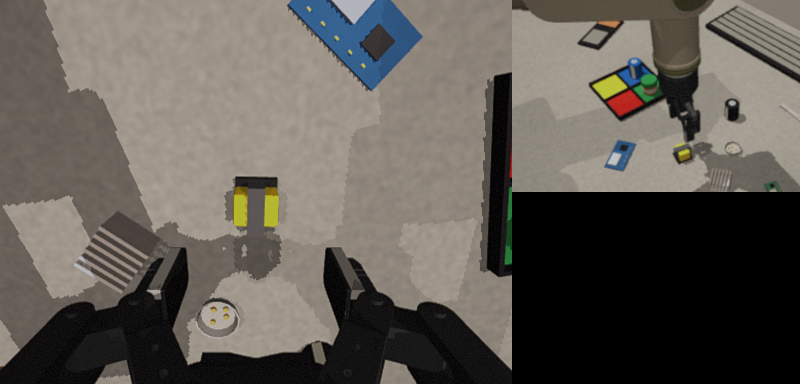

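The jar stands upright in the green bay, seen in the inset at (650,82). The transformer is centred at pixel (255,209), at (433.8, -40.6), with its y axis at 70.5° in line with the jaws.

```bash
python3 -m jog '[[[0.04,-0.01,0.4,0,0,0.003,0.8],[0,0,0.7,0,0,0,0.8],[0,0,0.42,0,0,0,0.8],[0,0,0.1,0,0,0,0.8],[0,0,0,0,0,0,0.8],[0,0,0,0,0,0,0],[0,0,0,0,0,0,0],[0,0,0,0,0,0,0],[0,0,0,0,0,0,0],[0,0,0,0,0,0,0]]]'; python3 plan.py 453.5 256.5 70 82.8
```

```text
time: 15.48
tool_pos: [435.1, -40.6, 6.3]
tcp_rot: [180.0, 0.1, 160.6]
ft_force: [-1.3, 0.2, 6.3]
finger_gap: 31.2
t 15.47 at [435.1 -40.6   6.3] rot [1.800e+02 1.000e-01 1.606e+02] gap 31.2 F [-1.3  0.2  6.3]
shift units [ 1.629  5.725 -1.275] len mm 304 turn [ 0.      0.0003 -0.034 ] rows>=5.7
```

```bash
python3 -m jog '[[[0,0,-0.5,0,0,0,0],[0.06,0.2,-0.8,0,0,0,0],[0.26,0.92,0,0,0,0,0],[0.26,0.92,0,0,0,0,0],[0.26,0.92,0,0,0,0,0],[0.26,0.92,0,0,0,0,0],[0.26,0.92,0,0,0,0,0],[0.25,0.9,0,0,0,-0.017,0],[0,0,0,0,0,-0.017,0],[0,0,0,0,0,0,0]]]'; python3 plan.py 453.5 256.5 12.3 82.8
```

```text
time: 16.73
tool_pos: [452.7, 255.5, 70.0]
tcp_rot: [-180.0, -0.0, 172.8]
ft_force: [0.2, -0.1, -0.8]
finger_gap: 31.5
t 16.73 at [452.7 255.5  70. ] rot [-180.    -0.   172.8] gap 31.5 F [ 0.2 -0.1 -0.8]
shift units [-0.013  0.021  1.155] len mm 58 turn [-0.0001 -0.0001  0.0001] rows>=1.2
```

```bash
python3 -m jog '[[[-0.01,0.02,0.5,0,0,0,0],[0,0,0.5,0,0,0,0],[0,0,0.12,0,0,0,0],[0,0,0.02,0,0,0,0],[0,0,0,0,0,0,0]]]';  python3 -m jog '[[[0,0,0.02,0,0,0,0],[0,0,0,0,0,0,0]]]'; python3 -m jog '[[[0,0,0.02,0,0,0,0],[0,0,0,0,0,0,0]]]'
```

```text
time: 17.35
tool_pos: [454.5, 256.2, 14.2]
tcp_rot: [180.0, 0.1, 172.7]
ft_force: [1.0, -0.0, -0.4]
finger_gap: 31.3
time: 17.6
tool_pos: [453.9, 256.2, 12.6]
tcp_rot: [180.0, 0.0, 172.8]
ft_force: [-0.4, 0.8, -0.8]
finger_gap: 31.1
time: 17.85
tool_pos: [454.0, 256.3, 12.3]
tcp_rot: [180.0, 0.0, 172.8]
ft_force: [-4.7, -2.6, 10.2]
finger_gap: 31.2
```

```bash
python3 -m jog '[[[0,0,0,0,0,0,0.6],[0,0,0,0,0,0,0.6],[0,0,-0.5,0,0,0,0.65],[0,0,-0.9,0,0,0,0.7]]]'; python3 plan.py 436.8 -153.7 80 34.1
```

```text
time: 18.35
tool_pos: [451.8, 255.3, 79.7]
tcp_rot: [-179.9, -0.2, 172.8]
ft_force: [0.4, 0.2, 0.7]
finger_gap: 59.6
t 18.35 at [451.8 255.3  79.7] rot [-179.9   -0.2  172.8] gap 59.6 F [0.4 0.2 0.7]
shift units [-0.73  -8.152  0.012] len mm 409 turn [-0.0007 -0.0005  0.1352] rows>=8.2
```

```bash
python3 -m jog '[[[-0.08,-0.9,0,0,0,0,0.85],[-0.08,-0.92,0,0,0,0,0.85],[-0.08,-0.92,0,0,0,0,0.85],[-0.08,-0.92,0,0,0,0,0.85],[-0.08,-0.92,0,0,0,0,0.85],[-0.08,-0.92,0,0,0,0,0.85],[-0.08,-0.92,0,0,0,0,0.85],[-0.08,-0.92,0,0,0,0,0.85],[-0.08,-0.81,0,0,0,0.015,0.85],[0,0,0,0,0,0.029,0.85],[0,0,0,0,0,0.029,0.85],[0,0,0,0,0,0.029,0.85]]]'
python3 -m jog '[[[0,0,0,0,0,0.029,0.85],[0,0,0,0,0,0.004,0.85],[0,0,0,0,0,0,0.85]]]'
python3 - <<'E'
from h import *
snap('side','side2')
E
python3 wm.py w5 20 36; python3 plan.py 436.8 -153.5 7 34.1
```

```text
time: 19.85
tool_pos: [438.1, -152.9, 81.0]
tcp_rot: [-180.0, -0.0, 135.7]
ft_force: [0.2, 0.6, 0.1]
finger_gap: 72.4
time: 20.23
tool_pos: [438.2, -152.6, 81.1]
tcp_rot: [-180.0, -0.0, 124.4]
ft_force: [-0.3, -0.8, 0.5]
finger_gap: 72.4
[254. 214.] 3339 [ 437.  -153.4   26.5] [55. 55. 13.] rect [ 437.1 -153.7] [40.1 41.3] 34.2
[ 56. 269.] 1165 [ 340.4 -274.7   24.3] [28. 29.  9.] rect [ 340.6 -274.3] [27.7 27.7] 41.8
t 20.32 at [ 438.2 -152.6   81.2] rot [-180.    -0.   124.3] gap 72.6 F [ 0.3 -0.2 -0.1]
shift units [ 0.002 -0.033  1.483] len mm 74 turn [-0.     -0.      0.0007] rows>=1.5
```

View pics/v_w5.png

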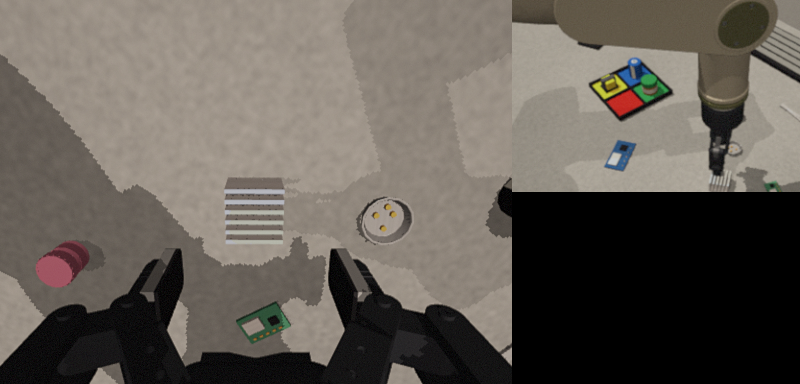

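The transformer sits upright in the yellow bay, seen in the inset at (609,84). The heat sink at pixel (254,212) is square to the jaws, and both fingers clear the screw dish.

```bash
python3 -m jog '[[[0,-0.03,0.4,0,0,0,0.85],[0,0,0.6,0,0,0,0.85],[0,0,0.4,0,0,0,0.85],[0,0,0.1,0,0,0,0.85],[0,0,0,0,0,0,0.85],[0,0,0,0,0,0,0],[0,0,0,0,0,0,0],[0,0,0,0,0,0,0],[0,0,0,0,0,0,0]]]'; python3 -m jog '[[[0,0,-0.5,0,0,0,0],[0,0,-0.8,0,0,0,0],[0,0,0,0,0,-0.029,0],[0,0,0,0,0,-0.029,0],[0,0,0,0,0,-0.029,0],[0,0,0,0,0,-0.029,0],[0,0,0,0,0,-0.019,0],[0,0,0,0,0,0,0]]]'; python3 plan.py 444.3 181 75 82.8
```

```text
time: 21.45
tool_pos: [438.0, -154.0, 7.4]
tcp_rot: [179.9, 0.1, 124.2]
ft_force: [-1.0, -0.5, 5.9]
finger_gap: 38.8
time: 22.45
tool_pos: [437.0, -153.5, 71.3]
tcp_rot: [-180.0, 0.0, 172.7]
ft_force: [-0.4, 0.4, -1.9]
finger_gap: 39.6
t 22.45 at [ 437.  -153.5   71.3] rot [-180.     0.   172.7] gap 39.6 F [-0.4  0.4 -1.9]
shift units [ 0.7    6.655 -0.074] len mm 335 turn [-0.      0.     -0.0001] rows>=6.7
```

```bash
python3 -m jog '[[[0.09,0.85,0,0,0,0,0],[0.09,0.85,0,0,0,0,0],[0.09,0.85,0,0,0,0,0],[0.09,0.85,0,0,0,0,0],[0.09,0.85,0,0,0,0,0],[0.09,0.85,0,0,0,0,0],[0.09,0.85,0,0,0,0,0],[0.07,0.7,0,0,0,0,0],[0,0,0,0,0,0,0],[0,0,0,0,0,0,0]]]'; python3 plan.py 444.3 181 13.4 82.8;python3 wm.py w6 60 110
```

```text
time: 23.7
tool_pos: [443.8, 180.4, 71.0]
tcp_rot: [-180.0, -0.0, 172.7]
ft_force: [-0.4, -0.7, -1.5]
finger_gap: 39.1
t 23.70 at [443.8 180.4  71. ] rot [-180.    -0.   172.7] gap 39.1 F [-0.4 -0.7 -1.5]
shift units [-0.009  0.015  1.153] len mm 58 turn [-0.0001 -0.0001 -0.0002] rows>=1.2
[255. 265.] 11050 [442.2 180.3  87.2] [46. 66. 46.] rect [442.2 179.7] [66.3 41.6] 83.1
```

View pics/w6.png

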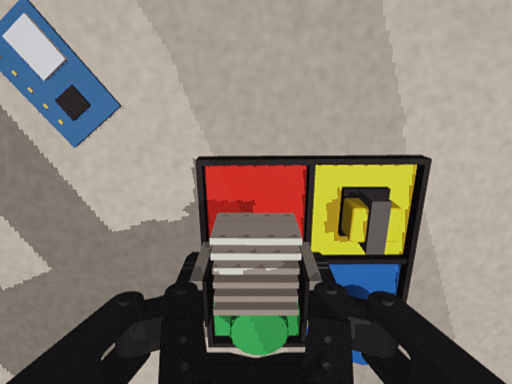

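The heat sink is held square and level over the red bay, around pixel (255,265). The transformer stands well inside the yellow bay. Next I'll lower it.

```bash
python3 -m jog '[[[-0.01,0.01,0.5,0,0,0,0],[0,0,0.5,0,0,0,0],[0,0,0.11,0,0,0,0],[0,0,0.02,0,0,0,0],[0,0,0,0,0,0,0]]]';  python3 -m jog '[[[0,0,0.02,0,0,0,0],[0,0,0,0,0,0,0]]]'; python3 -m jog '[[[0,0,0.02,0,0,0,0],[0,0,0,0,0,0,0]]]'
```

```text
time: 24.38
tool_pos: [445.4, 181.1, 15.7]
tcp_rot: [180.0, 0.1, 172.8]
ft_force: [1.4, 0.1, -1.9]
finger_gap: 39.3
time: 24.62
tool_pos: [444.9, 181.3, 14.2]
tcp_rot: [180.0, 0.0, 172.8]
ft_force: [-1.2, -0.4, -0.7]
finger_gap: 39.4
time: 24.88
tool_pos: [444.9, 181.3, 13.4]
tcp_rot: [180.0, 0.0, 172.8]
ft_force: [-2.7, -1.1, 6.4]
finger_gap: 39.1
```

```bash
python3 -m jog '[[[0,0,0,0,0,0,0.7],[0,0,0,0,0,0,0.7],[0,0,-0.5,0,0,0,0.7],[0,0,-0.9,0,0,0,0.7],[0.2,0,-0.9,0,0,0,0.7],[0.8,0,-0.5,0,0,0,0.7],[0.8,0,0,0,0,0,0.7],[0,0,0,0,0,0,0.7],[0,0,0,0,0,0,0.7]]]'
python3 - <<'E'
from h import *
L=[]
for n in ['scene','side','wrist']:
    rgb,d,K,E=snap(n,n+'9'); P=cloud(d,K,E)
    z=((P[...,2]>18)&(P[...,2]<60)&(d>0)&(P[...,0]>300)&(P[...,0]<640)&(abs(P[...,1])<400)).astype(np.uint8); k,l,st,ce=cv2.connectedComponentsWithStats(z)
    for i in range(1,k):
        q=P[l==i]
        if st[i,4]>40: print(n,ce[i].round(),((q.min(0)+q.max(0))/2)[:2].round(1),np.ptp(q,0).round(),'top %.1f'%np.percentile(q[:,2],95))
s=cv2.imread('pics/scene9.png')[120:270,110:390]; a=cv2.imread('pics/side9.png')[100:350,110:430]; w=cv2.imread('pics/wrist9.png')
cv2.imwrite('pics/fin.png',np.hstack([cv2.resize(w,(400,300)),np.vstack([cv2.resize(s,(400,214)),cv2.resize(a,(400,312))])[:300]]) if 0 else np.vstack([np.hstack([cv2.resize(w,(400,300)),cv2.resize(a,(400,300))]),cv2.resize(s,(800,290))]))
E
```

```text
time: 26.0
tool_pos: [355.6, 192.6, 152.8]
tcp_rot: [180.0, 0.1, 172.8]
ft_force: [-0.8, 0.0, 0.2]
finger_gap: 59.5
scene [193. 133.] [ 337.5 -271.5] [29. 27. 10.] top 27.9
scene [150. 154.] [ 457.4 -351.4] [27. 27. 13.] top 29.9
scene [145. 176.] [ 535.8 -326.4] [39. 40. 23.] top 39.7
scene [329. 203.] [442.8 184.1] [45. 44. 22.] top 37.8
scene [355. 215.] [451.5 258.8] [39. 34. 24.] top 39.7
scene [319. 225.] [517.5 176. ] [40. 40. 30.] top 46.3
scene [234. 227.] [600.2 -29.7] [34. 34. 31.] top 47.4
scene [345. 237.] [530.4 248. ] [35. 35. 37.] top 53.8
side [188. 129.] [531.3 241.3] [34. 36. 35.] top 51.9
side [160. 144.] [453.1 253.7] [38. 36. 22.] top 39.1
side [203. 146.] [519.4 170.3] [42. 42. 29.] top 45.7
side [176. 161.] [443.6 180.1] [44. 47. 22.] top 36.7
side [289. 172.] [601.1 -34.9] [36. 35. 29.] top 46.4
side [381. 268.] [ 536.6 -330.7] [40. 40. 24.] top 39.5
side [366. 305.] [ 457.7 -356.9] [30. 29. 12.] top 29.2
side [288. 318.] [ 339.9 -274.9] [28. 28. 10.] top 27.3
wrist [256. 271.] [443.1 180.8] [45. 44. 21.] top 37.7
wrist [257. 334.] [516.  172.7] [38. 40. 29.] top 45.8
wrist [317. 335.] [526.4 237.3] [28. 20. 35.] top 52.3
```

View pics/fin.png

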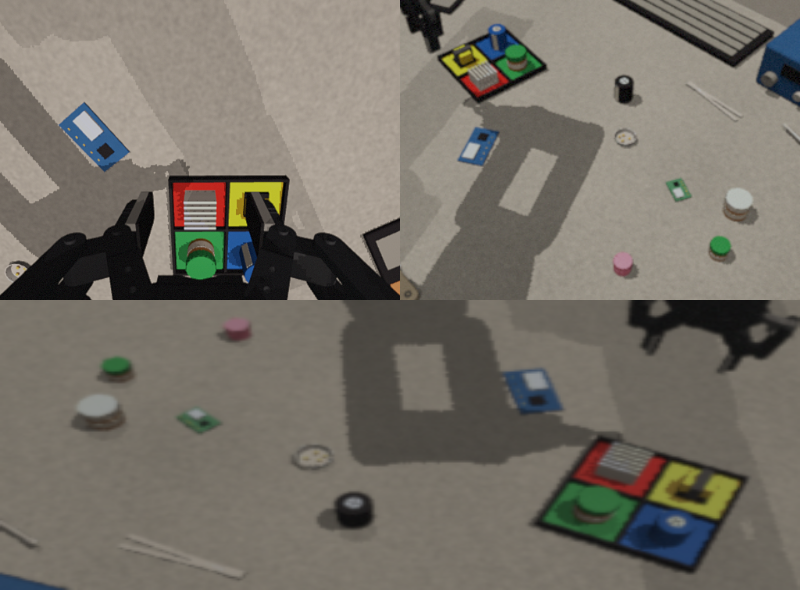

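All four parts are upright in their own bays. Their tops are at about 53, 46, 39 and 37 mm, which is each part's height plus the 6 mm liner top, within the views' 1–2 mm bias. The look-alikes have not moved.

```bash
python3 -c "
from h import *
s=telemetry.sense();print(s['time'],s['ft_force'],s['finger_gap']);print(job.hand_in())"
```

```text
26.15 [-0.13195937  0.32062151 -0.33628339] 59.960305535721965
the job is handed in; nothing more can be done
None
```

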